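# Lever open the blank case and lay a bar on the laser's work plate

## Robot

A 6-joint arm with a two-finger parallel gripper is mounted at the origin on the work surface. World frame = base frame: x ahead of the robot, y to its left, z up, the work surface at z = 0. Lengths are in m, angles in rad, forces in N, time in s.
With the tool pointing down it reaches from about 0.35 to 0.725 m from the base axis. Payload 4.3 kg.
Tool frame: the origin (TCP) lies at the very end of the fingers, on their centre line; the grasp point (between the pads) lies 19 mm behind it; z points along the fingers, y is the line along which they close (so a half turn about z gives the same grasp; the last joint's range is limited). The gripper opens to 85 mm and grips with 20 to 120 N. Pads are 22 mm wide; open, the fingers measure 114 mm over their backs; the gripper's body (76 mm by 85 mm) begins 54 mm behind the grasp point. The pads swing forward as they close: fully open they stand 13 mm farther back than shut.
Start: joints at [-1.435, 0.377, 0.081, 1.274, 0, 1.46], TCP at [0.14, -0.558, 0.205] pointing down, gripper open.
Joint ranges: [-2.72, 2.72], [-0.84, 1.66], [-1.02, 1.22], [-1.77, 2.12], [-1.37, 1.28], [-3.14, 3.14]. Speed limits (rad/s): [2.57, 2.57, 3.14, 3.14, 3.14, 3.14].

## Interface

Orientations are given as a unit quaternion [x, y, z, w].
In Python, from cell import env, capture, camera_params, nets gives the robot as it stands.
- The arm moves only by the tool apply_moves, never from a script. Its argument "steps" is one flat list of numbers, 5 for each row, row after row: the shift along the tool's x, y, z as a fraction of full scale, then the turn about the tool's z as a fraction of full scale, then the opening, from 0 (shut) to 1 (fully open). In form: [x, y, z, roll, hand, x, y, z, roll, hand, ...]. A call has 1 to 12 rows; each row is the pose to reach, as a shift and turn from the pose commanded when the call began, along the tool's axes at that moment; what a row does not reach only later rows make up. Full scale, the value 1, is 200 mm for a shift and 45 degrees for a turn. A row lasts 1/8 s, in which the tool goes at most 62.5 mm and 10.7 degrees, less where a joint would pass 70% of its speed; a pose out of reach is approached as far as the arm can. A call with a number of a shift or a turn outside -1 to 1 is refused whole. A call with a gripper value outside its range is refused whole. The fingers move at their own pace and stop on an object; "newtons" is the grip in N (left out, the last holds). Time passes only in rows, so rows that repeat a pose let the fingers close. It gives the time, the measured TCP pose, the force, the opening and the grip force at its end, in the units of the state.
- env.read_state(): the state, without advancing time (a new reading comes with each control period).
- capture(name): name is "scene" or "top"; returns the picture (480x640x3 uint8, blue, green, red); there is no depth.
- camera_params(name): a dict with "fov_y" (degrees; the focal length in pixels is half the picture's height over the tangent of half this angle, whatever the lens; pixels are square), "cx", "cy" (the principal point, pixels), "R" (3x3) and "t" (3): a world point X has camera coordinates R X + t. Camera axes: x right, y down, z forward; pixel columns grow to the right and rows downward; lengths in m; the calibration is good to about 2 mm. A picture is of the moment at which its call begins. camera_params takes no time and is no camera call.
- env.finish_job(): hands the job in; it is judged then, once.
Trained networks look in the newest picture that a camera, given by its name, has taken for a name from the list of things; names that differ only in an ending like _2 or _b are one class to them, and where a whole thing is asked for, a point or a joint stands for the part that bears it (a point fixed in the world has none). Each returns a list of dicts, best first, with "conf" (0 to 1); they miss things now and then, are a little off and sometimes report something else, mostly with a low value. They report only what shows in the picture. A call takes as long as a camera call. They do not tell look-alikes from the thing itself.
- nets.find_in(camera, thing): "box" ([left, top, right, bottom] in pixels, round what is visible of it).
- nets.cut_out(camera, thing): "mask" (480x640 bool, what is visible of it) and "box" ([left, top, right, bottom] in pixels, round what is visible of it).
The state is a dict: "time": time; "joint_pos": joint angles; "dq": joint speeds; "tau": joint torques, N m; "eef_pos": TCP position; "tool_rot": TCP orientation; "force": force on the tool from outside, world axes, zero at the start; "ft_torque": the same for the moment, N m; "opening": finger opening in m; "gripper_force": force on a finger pad.
Only numpy, scipy, OpenCV 4.12 (cv2) and the standard library are available. Lean on these libraries where they do the work, as an engineer would, in place of code of your own. Each camera call takes 0.05 s, during which the arm holds its last target. There are 200 camera calls.

## Task

Take the thin pry blade from its wooden rest, push its tip into the slot at the front of the black case and lever the lid up, swinging it back until it stands upright or beyond, using only the blade on the lid and never the gripper. Lay the blade back across both saddles of its rest, then take the bar-shaped blank out of the case and lay it flat, as it lay in the case, on the middle of the aluminium work plate. Leave the round blank and everything else where it is.

Things in the scene. Friction and masses are not known exactly. Their poses are not given: they have to be found in the camera images.
- slot (a point): the pry slot of the case: centre of its mouth, at the case's front, 42 mm above the table. x axis of this frame points into the slot, away from the front, towards the hinge (level); y runs along the slot; z up. The slot is 8 mm high (ledge below at 38 mm, underside of the lid above at 46 mm), 180 mm wide (the case's whole front) and 13 mm deep, open at the front and both ends.
- case: fixed black case, 130 mm deep (x) by 180 mm wide (y); origin under it at table height; x points from the front, where the slot is, to the hinge at the back; the slot mouth is at x -68 mm. Walls 6 mm thick, 46 mm high; the outer face of the front wall is at x -55 mm and below the slot a ledge reaches out to x -68 mm. Inside is a flat grey insert, its top 24 mm above the table, from x -49 to +56 mm and y -84 to +84 mm. The lid rests on the rim.
- lid (a joint): angle of the case's hinged aluminium lid, rad: 0 shut (level), 1.57 upright, stop at 1.9 leaning back. Lid 130 mm from hinge to front edge, 180 mm wide, 5 mm thick, no handle, 0.11 kg; shut, its underside is 46 mm above the table and its front edge is flush with the slot mouth, overhanging the front wall. The stiff hinge stays at any angle; at the front edge about 1.5 N lifts it.
- hinge (a point): middle of the lid's hinge line, at the back of the case (x +62 mm in the case's frame), 46 mm above the table; the hinge line is the case's y axis and lies in the plane of the lid's underside
- lid_edge (a point): middle of the lid's lower front edge, 130 mm from the hinge
- blade: loose pry blade tool, 0.09 kg: black handle 100 mm long (x -50 to +50 mm), 18 mm wide (y), 16 mm high (z 0 to 16 mm), then a flat steel blade 18 mm wide and 2.5 mm thick from x +50 to +125 mm, its mid-plane at z 8 mm. Origin: centre of the handle's underside; x towards the blade's tip. Centre of mass about 20 mm ahead of the origin.
- tip (a point): middle of the steel blade's tip, 125 mm ahead of the blade tool's origin, 8 mm above its underside
- rest: fixed wooden rest for the blade: base 120 x 60 x 6 mm with two saddles 12 mm thick at x -38 and +38 mm, 50 mm wide, their tops 24 mm above the table; the handle lies on both, along x, with the blade pointing to +x. Lips at the saddles' ends (y +-19 to +-25 mm) rise to 32 mm. Origin under its centre at table height. Between the saddles it is open, 64 mm long, down to the 6 mm base.
- bar: bar-shaped aluminium blank lying in the case on the insert, long axis roughly along the case's x: 50 (x) x 24 (y) x 16 mm (z), 0.05 kg; origin: centre of its underside
- disc: round aluminium blank lying in the case beside the bar, 30 mm across, 12 mm high; to be left in the case
- plate: fixed square aluminium work plate, 120 x 120 mm, top 10 mm above the table, two dark grooves; origin under its centre at table height. Rest and plate may change sides of the table from run to run.
- mouse: bystander: white computer mouse, domed, 60 mm across, 32 mm high
- mug: bystander: white mug, 76 mm across, 90 mm high
- driver: bystander: screwdriver lying on the table
- cleaner: bystander: small bottle, 48 mm across, 120 mm high
- tagbox: bystander: cardboard box 90 x 60 x 30 mm
- collar: bystander: steel ring, 42 mm across, 14 mm high
- puck: bystander: short brass cylinder, 36 mm across, 20 mm high
Not all that is in view belongs to the job. What is shaped like the rest but blue is not meant.

How it is judged:
On the way, in this order (a step that is already met when the one before it is completed fails the run):
1. the blade is in contact with the lid and has levered it up more than 0.15 rad (value of joint lid between 0.15 and 1.2 rad and contact force between blade and case above 0.2 N), for 0.1 s.
2. the lid stands open past 1.4 rad (value of joint lid above 1.4 rad), for 0.2 s.
3. the blade lies on its rest again, let go, within 22 mm of the rest's centre (value of joint lid above 1.4 rad and z of blade in the frame of rest between 0.02 and 0.029 m and horizontal distance between blade and rest below 0.022 m and angle between blade's own z axis and vertical below 0.08 rad and linear speed of blade below 0.02 m/s and contact force between blade and the fingers below 0.1 N), for 0.1 s.
At the end, for the whole second after the job is handed in: Lid open past 1.4 rad; blade at rest on both saddles, origin within 22 mm of the rest's centre, underside 20-29 mm above the table, tilt under 0.08 rad; bar at rest flat on the plate, origin within 30 mm of its centre, underside 6-14 mm above the table, tilt under 0.1 rad (value of joint lid above 1.4 rad and z of blade in the frame of rest between 0.02 and 0.029 m and horizontal distance between blade and rest below 0.022 m and angle between blade's own z axis and vertical below 0.08 rad and linear speed of each of blade, bar below 0.02 m/s and horizontal distance between bar and plate below 0.03 m and z of bar in the frame of plate between 0.006 and 0.014 m and angle between bar's own z axis and vertical below 0.1 rad); the robot touches nothing.
It fails at once if the fingers or arm push on the case or its lid (over 2 N) while the lid is partly open, between 0.03 and 1.35 rad (value of joint lid between 0.03 and 1.35 rad and contact force between any of the fingers, the arm and case above 2 N).
It fails at once if the disc is pushed more than 20 mm from its place (distance of disc from where it was at the start of the episode above 0.02 m).
It fails at once if any bystander is pushed more than 30 mm from its place (distance of any of mouse, mug, driver, cleaner, tagbox, collar, puck from where it was at the start of the episode above 0.03 m).
It also fails if it takes over 69 s, if anything falls off the work surface, if the arm or the gripper's body presses on something with over 40 N, if the wrist force passes 120 N, or if a joint passes its speed limit or range.

## Working session

There is one attempt and no reset: what is moved stays moved. The work goes in short steps, Python scripts to look and compute and a tool call to move; the robot and the scene stay as the last step left them, time stands still between calls to the robot, and variables do not carry over. Pictures are saved under pics/ and viewed, at most 10 in all, crops included, and the job is handed in when it is done.

Besides the shell and the picture viewer there is one more tool, called after "Emit:" by a JSON object that holds its "api" and its "payload", one argument or row to a line. apply_moves: Moves the arm, as the interface text tells. Its arguments: {"type":"object","properties":{"steps":{"type":"array"},"newtons":{"type":"number"}},"required":["steps"]}

```bash
ls; mkdir -p pics; cat > h.py <<'E'
import numpy as np, cv2
from cell import env, capture, camera_params, nets
def ray(c,u,v):
    p=camera_params(c); f=240/np.tan(np.radians(p["fov_y"])/2)
    R=np.array(p["R"]);t=np.array(p["t"])
    d=R.T@np.array([(u-p["cx"])/f,(v-p["cy"])/f,1]); return -R.T@t,d
def at(c,u,v,z):
    o,d=ray(c,u,v); return o+d*(z-o[2])/d[2]
def proj(c,X):
    p=camera_params(c); f=240/np.tan(np.radians(p["fov_y"])/2)
    q=np.array(p["R"])@np.array(X)+np.array(p["t"]); return np.array([p["cx"]+f*q[0]/q[2],p["cy"]+f*q[1]/q[2]])
def tri(a,b):
    (o,d),(p,e)=ray(*a),ray(*b); s=np.linalg.lstsq(np.c_[d,-e],p-o,rcond=None)[0]
    x,y=o+s[0]*d,p+s[1]*e; return (x+y)/2,np.linalg.norm(x-y)
E
python3 - <<'E'
from h import *
a=capture("scene");b=capture("top")
cv2.imwrite("pics/scene1.png",a);cv2.imwrite("pics/top1.png",b)
for c in("scene","top"):
    p=camera_params(c);print(c,p["fov_y"],p["cx"],p["cy"],-np.array(p["R"]).T@p["t"],np.round(p["R"],2).tolist())
    for t in("case","lid","blade","rest","plate"):
        print(t,[(np.round(r["box"]).tolist(),round(r["conf"],2)) for r in nets.find_in(c,t)][:3])
s=env.read_state();print(s)
E
```

```text
pics
scene 42.065597062456014 325.55775304197863 236.29326483454508 [ 1.21932251 -0.79091563  1.4820756 ] [[0.75, 0.66, 0.02], [0.54, -0.6, -0.59], [-0.38, 0.45, -0.81]]
case [([316.0, 208.0, 390.0, 282.0], 0.96)]
lid [([316.0, 207.0, 392.0, 270.0], 0.85), ([412.0, 216.0, 422.0, 226.0], 0.33)]
blade [([220.0, 279.0, 258.0, 326.0], 0.65)]
rest [([213.0, 283.0, 247.0, 320.0], 0.68), ([181.0, 237.0, 220.0, 275.0], 0.57), ([217.0, 278.0, 258.0, 328.0], 0.29)]
plate [([342.0, 162.0, 395.0, 204.0], 0.71), ([314.0, 209.0, 387.0, 280.0], 0.47)]
top 55.378015146066126 321.1325352574121 236.56154887869926 [ 0.44329731 -0.00774091  1.00686129] [[-0.01, -1.0, 0.02], [-1.0, 0.0, -0.09], [0.09, -0.02, -1.0]]
case [([240.0, 161.0, 326.0, 232.0], 0.72)]
lid [([234.0, 166.0, 328.0, 232.0], 0.67)]
blade [([438.0, 209.0, 457.0, 291.0], 0.82), ([74.0, 168.0, 125.0, 198.0], 0.34)]
rest [([410.0, 314.0, 448.0, 374.0], 0.76)]
plate [([143.0, 231.0, 207.0, 285.0], 0.86), ([235.0, 164.0, 325.0, 235.0], 0.48)]
{'time': 0.6, 'joint_pos': array([-1.43530720e+00,  3.77288938e-01,  8.09846106e-02,  1.27439252e+00,
        4.16616892e-07,  1.46050755e+00]), 'dq': array([ 6.48941690e-04,  3.19987387e-05, -7.18318659e-05,  2.21755352e-05,
       -1.17629099e-04,  2.02277701e-04]), 'tau': array([-4.63090491e-04, -4.63231838e+01,  2.70011616e+01,  6.34728131e-04,
       -1.07724420e-04,  6.86374797e-07]), 'eef_pos': array([ 0.13992083, -0.55775227,  0.20502972]), 'tool_rot': array([9.92458650e-01, 1.22579875e-01, 8.35028715e-07, 4.97350685e-05]), 'force': array([ 0.1433134 ,  0.29860557, -0.79793667]), 'ft_torque': array([ 0.03685649, -0.03287079,  0.03501469]), 'gripper_force': 0.0, 'opening': 0.08530726434769799}
```

View pics/top1.png

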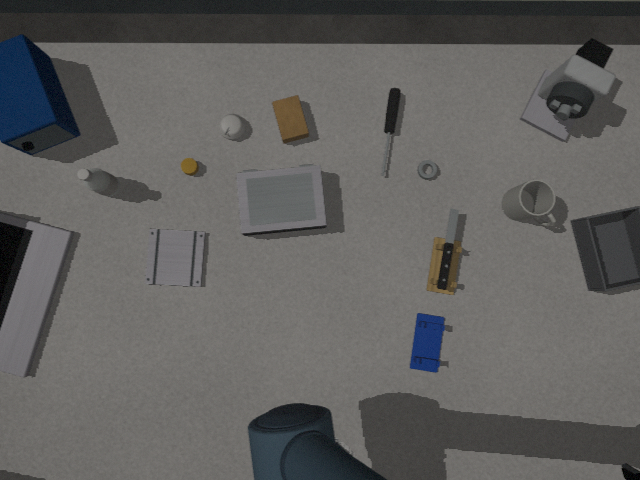

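View pics/scene1.png

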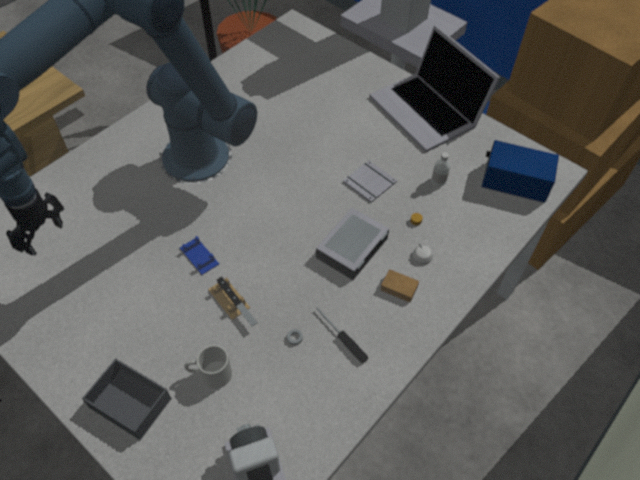

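The top view shows the case at about (282,200), the wooden rest with the blade at (446,262) with the blade pointing up (+x), the plate at (177,258) and the blue decoy rest at (428,342). The scene view agrees. I still need to settle which side is the case's front, and get precise outlines.

```bash
python3 - <<'E'
from h import *
a=cv2.imread("pics/scene1.png");b=cv2.imread("pics/top1.png")
z=lambda i,x,y,w,h,W:cv2.resize(i[y:y+h,x:x+w],(W,300),interpolation=cv2.INTER_CUBIC)
m=np.vstack([np.hstack([z(b,225,155,115,90,400),z(a,300,195,110,90,400)]),np.hstack([z(b,400,200,90,100,400),z(a,200,265,80,75,400)])])
cv2.imwrite("pics/m1.png",cv2.convertScaleAbs(m,alpha=1.4))
for c in("scene","top"):
    for t in("lid","blade","rest","plate"):
        for r in nets.cut_out(c,t)[:2]:
            M=r["mask"].astype(np.uint8)
            q=cv2.minAreaRect(cv2.findNonZero(M)); print(c,t,round(r["conf"],2),np.round(cv2.boxPoints(q),1).tolist())
E
```

```text
scene lid 0.64 [[315.3999938964844, 247.8000030517578], [355.3999938964844, 200.8000030517578], [388.79998779296875, 229.1999969482422], [348.8999938964844, 276.20001220703125]]
scene blade 0.64 [[216.10000610351562, 280.20001220703125], [222.1999969482422, 275.6000061035156], [257.20001220703125, 322.29998779296875], [251.1999969482422, 326.8999938964844]]
scene rest 0.87 [[178.6999969482422, 247.1999969482422], [196.89999389648438, 233.60000610351562], [219.39999389648438, 263.5], [201.10000610351562, 277.20001220703125]]
scene rest 0.71 [[207.8000030517578, 289.70001220703125], [226.0, 276.0], [249.3000030517578, 307.0], [231.0, 320.70001220703125]]
scene plate 0.86 [[342.70001220703125, 181.60000610351562], [364.0, 155.0], [396.1000061035156, 180.6999969482422], [374.79998779296875, 207.1999969482422]]
scene plate 0.66 [[378.20001220703125, 290.1000061035156], [386.8999938964844, 268.20001220703125], [419.29998779296875, 281.1000061035156], [410.6000061035156, 303.0]]
top lid 0.85 [[235.1999969482422, 172.6999969482422], [320.8999938964844, 164.3000030517578], [326.8999938964844,
[... 293 characters left out ...]
8.1999969482422], [459.70001220703125, 209.8000030517578], [446.1000061035156, 289.5]]
top blade 0.5 [[234.6999969482422, 173.0], [320.20001220703125, 164.0], [326.6000061035156, 225.3000030517578], [241.1999969482422, 234.3000030517578]]
top rest 0.92 [[425.3999938964844, 289.8999938964844], [434.29998779296875, 236.1999969482422], [463.5, 241.10000610351562], [454.5, 294.79998779296875]]
top rest 0.91 [[409.20001220703125, 368.29998779296875], [416.8999938964844, 312.3999938964844], [445.8999938964844, 316.5], [438.1000061035156, 372.29998779296875]]
top plate 0.61 [[145.0, 283.29998779296875], [148.10000610351562, 228.0], [206.0, 231.3000030517578], [202.8000030517578, 286.6000061035156]]
```

View pics/m1.png

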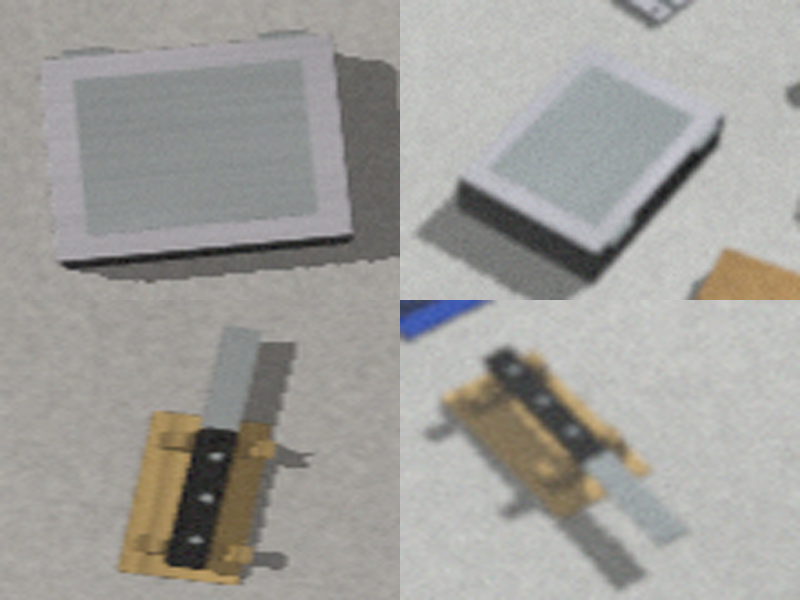

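The crops show the hinge knuckles on the far (+x) side, so the slot faces the robot. The lid's front corners are at top (242,232) and (326,225). The blade's middle rivet is at (446.6,266) and its tip at (455,210).

```bash
python3 - <<'E'
from h import *
T={"FL":((242.3,232.4),(352.3,209.4)),"FR":((326.2,224.9),(316.5,249.9)),"BR":((319.9,165.8),(355.6,270.9)),"BL":((237.4,172.1),(388.6,230.4)),
"rivet":((446.6,266),(228.6,290.5)),"tip":((454.9,209.8),(254.4,323.8))}
for k,(t,s) in T.items(): 
    x,e=tri(("top",*t),("scene",*s)); print(k,x.round(4),round(e,4))
L={k:at("top",*T[k][0],.051) for k in("FL","FR","BR","BL")}
for k in L:print(k,L[k].round(4))
print("edges",[np.linalg.norm(L[a]-L[b]).round(4) for a,b in(("FL","FR"),("FR","BR"),("BR","BL"),("BL","FL"))])
v=L["FR"]-L["FL"];u=L["BL"]-L["FL"]+L["BR"]-L["FR"]
print("front mid",(L["FL"]+L["FR"])/2,"yaw by front",np.degrees(np.arctan2(v[0],-v[1])),"yaw by sides",np.degrees(np.arctan2(u[1],u[0])))
r=[at("top",400+x/4.444,200+y/3,.040) for x,y in((195,240),(207,198),(217,156))]; tp=at("top",454.9,209.8,.0335)
print("rivets",np.round(r,4),"tip",tp.round(4)); 
d=tp-r[0];print("blade yaw",np.degrees(np.arctan2(d[1],d[0])),np.linalg.norm(tp[:2]-r[1][:2]))
# rest base corners in mosaic z=6mm
q=[at("top",400+x/4.444,200+y/3,.006)[:2] for x,y in((152,112),(270,120),(240,284),(120,272))];print("rest",np.round(q,4),np.mean(q,0))
pl=np.mean([at("top",x,y,.01) for x,y in((150,229.5),(204.5,231),(203,286),(148,285))],0);print("plate",pl)
E
```

```text
FL [0.5392 0.1395 0.0437] 0.0026
FR [ 0.5552 -0.0376  0.04  ] 0.0032
BR [ 0.6832 -0.0233  0.0457] 0.0071
BL [0.6676 0.1502 0.0448] 0.0004
rivet [ 0.4667 -0.2931  0.0386] 0.0032
tip [ 0.5876 -0.3165  0.0336] 0.0025
FL [0.5376 0.1374 0.051 ]
FR [ 0.5528 -0.0384  0.051 ]
BR [ 0.6794 -0.0258  0.051 ]
BL [0.666 0.149 0.051]
edges [np.float64(0.1764), np.float64(0.1272), np.float64(0.1753), np.float64(0.1289)]
front mid [0.54524639 0.04952047 0.051     ] yaw by front 4.942367297307149 yaw by sides 5.407020319475445
rivets [[ 0.4359 -0.2871  0.04  ]
 [ 0.4655 -0.2938  0.04  ]
 [ 0.4952 -0.2995  0.04  ]] tip [ 0.5867 -0.3174  0.0335]
blade yaw -11.360743153319847 0.12357089545054914
rest [[ 0.5296 -0.2782]
 [ 0.5234 -0.3371]
 [ 0.4036 -0.3183]
 [ 0.4127 -0.2592]] [ 0.46732444 -0.29817926]
plate [0.487101   0.28535782 0.01      ]
```

Emit:
{"api": "apply_moves", "payload": {
  "steps": [1,-0.46,0,0.566,1,1,-0.46,0,0.566,1,1,-0.46,0,0.566,1,1,-0.46,0,0.566,1],
  "newtons": 100
}}

```text
time: 1.5
eef_pos: [0.3133, -0.418, 0.2052]
tool_rot: [0.995, -0.099, 0.0, -0.0]
force: [0.6, -0.5, -0.1]
opening: 0.0851
gripper_force: 0.0
```

```bash
cat >> h.py <<'E'
from scipy.spatial.transform import Rotation as Ro
def go(p,yaw,cur=None):
    s=env.read_state(); R=Ro.from_quat(s["tool_rot"]).as_matrix(); y0=np.degrees(np.arctan2(R[1,0],R[0,0]))
    d=R.T@(np.array(p)-s["eef_pos"]); print("t",s["time"],"eef",s["eef_pos"].round(4),"yaw",y0.round(2),"open",s["opening"],"move",(d/.2).round(3),"roll",round((y0-yaw)/45,3))
E
python3 -c "
from h import *
go([.4655,-.2938,.014],-11.4)"
```

```text
t 1.5 eef [ 0.3133 -0.418   0.2052] yaw -11.31 open 0.08513731690238256 move [ 0.624 -0.758  0.956] roll 0.002
```

Emit:
{"api": "apply_moves", "payload": {
  "steps": [0.624,-0.758,0.4,0,1,0.624,-0.758,0.4,0,1,0.624,-0.758,0.5,0,1,0.624,-0.758,0.8,0,0.8,0.624,-0.758,0.955,0,0.7,0.624,-0.758,0.955,0,0.5,0.624,-0.758,0.955,0,0,0.624,-0.758,0.955,0,0,0.624,-0.758,0.955,0,0,0.624,-0.758,0.955,0,0]
}}

```text
time: 2.75
eef_pos: [0.4643, -0.2967, 0.0151]
tool_rot: [0.995, -0.099, 0.001, 0.001]
force: [-0.5, -0.2, 0.4]
opening: -0.0006
gripper_force: 0.0
```

```bash
python3 -c "
from h import *
go([.4655,-.2938,.014],-11.4); s=env.read_state();print(s['gripper_force'],s['force'],s['ft_torque'])
a=capture('scene');b=capture('top')
z=lambda i,x,y,w,h,W:cv2.resize(i[y:y+h,x:x+w],(W,300),interpolation=cv2.INTER_CUBIC)
cv2.imwrite('pics/m2.png',np.hstack([z(b,400,190,120,110,400),z(a,180,255,100,75,400)]))
"
```

```text
t 2.75 eef [ 0.4643 -0.2967  0.0151] yaw -11.41 open -0.0005756449792366828 move [ 0.003 -0.015  0.005] roll -0.0
0.0 [-0.52793856 -0.24292417  0.37922436] [-0.02141515 -0.01702568 -0.01299783]
```

View pics/m2.png

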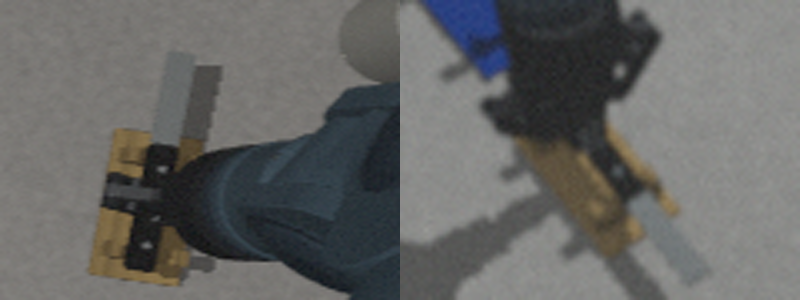

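The picture shows a finger just left of the handle at crop (118,192), but the opening reads 0. I'll let it settle and read again.

Emit:
{"api": "apply_moves", "payload": {
  "steps": [0,0,0,0,0,0,0,0,0,0]
}}

```text
time: 3.1
eef_pos: [0.4637, -0.2958, 0.0139]
tool_rot: [0.995, -0.099, -0.0, -0.0]
force: [-0.1, -0.1, -0.6]
opening: -0.0002
gripper_force: 0.0
```

```bash
python3 -c "
from h import *
s=env.read_state();print(s['opening'],s['gripper_force'],s['force'],s['ft_torque'],s['eef_pos'])
a=capture('scene');b=capture('top')
z=lambda i,x,y,w,h,W,H:cv2.resize(i[y:y+h,x:x+w],(W,H),interpolation=cv2.INTER_CUBIC)
cv2.imwrite('pics/m3.png',cv2.convertScaleAbs(np.hstack([z(b,415,220,60,75,400,500),z(a,190,250,64,80,400,500)]),alpha=1.8,beta=20))
"
```

```text
-0.00021520427158327468 0.0 [-0.12914438 -0.11711605 -0.57509991] [0.03079178 0.02813974 0.03685163] [ 0.4637284  -0.29582109  0.01392903]
```

View pics/m3.png

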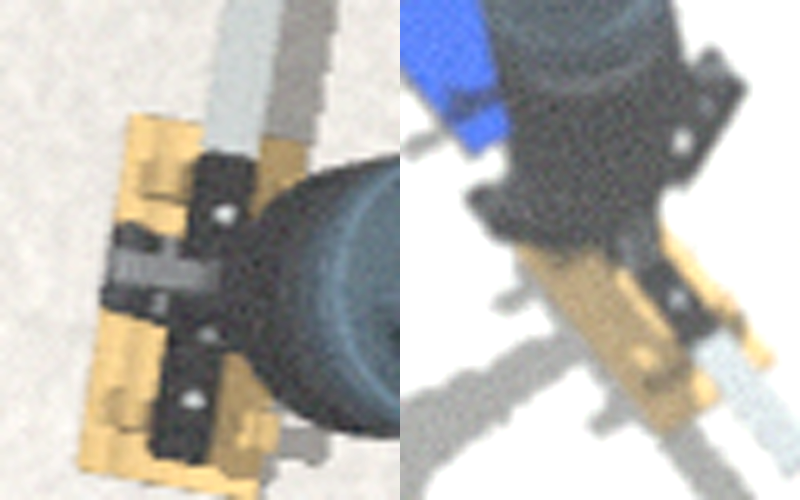

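The handle hasn't moved: its rivets are at the same pixels as before. I'll project the TCP and finger points to see where the fingers really are.

```bash
python3 -c "
from h import *
s=env.read_state();R=Ro.from_quat(s['tool_rot']).as_matrix();e=s['eef_pos']
for n,p in dict(tcp=[0,0,0],padL=[0,-.009,-.03],padR=[0,.009,-.03],bodyL=[0,-.04,-.075],bodyR=[0,.04,-.075],openL=[0,-.057,-.03],openR=[0,.057,-.03]).items():
    X=e+R@np.array(p); t=proj('top',X);c=proj('scene',X)
    print(n,X.round(3),'topcrop',((t-[415,220])*6.667).round(),'scenecrop',((c-[190,250])*6.25+[400,0]).round())
"
```

```text
tcp [ 0.464 -0.296  0.014] topcrop [194. 314.] scenecrop [635. 282.]
padL [ 0.466 -0.287  0.044] topcrop [193. 306.] scenecrop [645. 236.]
padR [ 0.462 -0.305  0.044] topcrop [249. 317.] scenecrop [609. 257.]
bodyL [ 0.472 -0.257  0.089] topcrop [135. 283.] scenecrop [695. 142.]
bodyR [ 0.456 -0.335  0.089] topcrop [395. 334.] scenecrop [533. 240.]
openL [ 0.475 -0.24   0.044] topcrop [ 44. 277.] scenecrop [739. 179.]
openR [ 0.452 -0.352  0.044] topcrop [397. 346.] scenecrop [512. 316.]
```

Emit:
{"api": "apply_moves", "payload": {
  "steps": [0,0,-0.05,0,0,0,0,-0.1,0,0,0,0,-0.1,0,0,0,0,-0.1,0,0]
}}

```text
time: 3.7
eef_pos: [0.4639, -0.296, 0.0342]
tool_rot: [0.995, -0.099, 0.0, 0.0]
force: [0.3, 0.7, -0.4]
opening: 0.0001
gripper_force: 0.0
```

```bash
python3 -c "
from h import *
s=env.read_state();print(s['opening'],s['gripper_force'],s['force'],s['ft_torque'],s['eef_pos'])
a=capture('scene');b=capture('top')
z=lambda i,x,y,w,h,W,H:cv2.resize(i[y:y+h,x:x+w],(W,H),interpolation=cv2.INTER_CUBIC)
cv2.imwrite('pics/m4.png',cv2.convertScaleAbs(np.hstack([z(b,415,200,60,75,400,500),z(a,200,260,64,80,400,500)]),alpha=1.8,beta=20))
for t in ('blade','tip'):
  for c in('top','scene'): print(t,c,[(np.round(r['box'],1).tolist(),round(r['conf'],2)) for r in nets.find_in(c,t)][:2])
"
```

```text
9.232668681433961e-05 0.0 [ 0.29187912  0.67355163 -0.423776  ] [-0.01377748 -0.03308087  0.03406246] [ 0.46392825 -0.29599492  0.03420719]
blade top [([436.9, 209.6, 454.2, 290.6], 0.84), ([383.0, 86.4, 401.8, 132.3], 0.48)]
blade scene [([224.9, 286.1, 258.3, 328.5], 0.66)]
tip top [([437.6, 208.6, 456.6, 290.7], 0.91)]
tip scene [([224.9, 287.7, 252.8, 327.3], 0.74), ([430.4, 151.0, 451.6, 184.1], 0.4)]
```

View pics/m4.png

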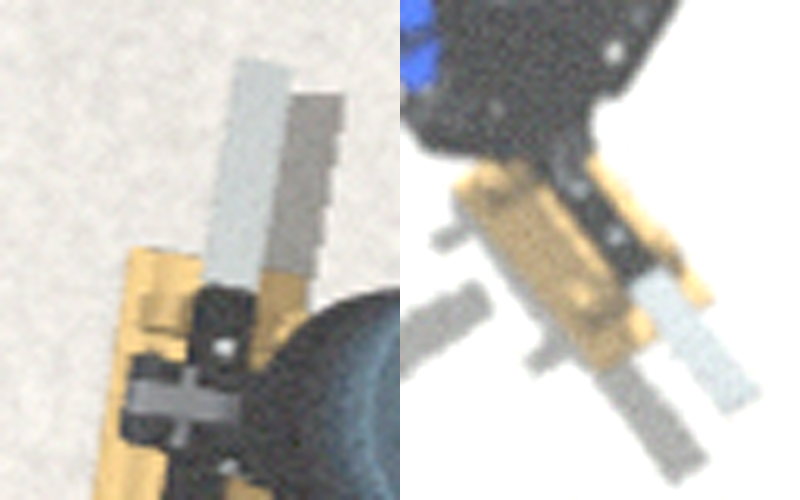

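The lift left the blade behind: the tip and middle rivet are unchanged at top (455,209) and scene (228,290), and the fingertips stand shut above the handle. I'll reopen, check the opening reading, descend and close in stages.

Emit:
{"api": "apply_moves", "payload": {
  "steps": [0,0,-0.15,0,0.6,0,0,-0.15,0,0.6,0,0,-0.15,0,0.6,0,0,-0.15,0,0.6,0,0,-0.15,0,0.6],
  "newtons": 80
}}

```text
time: 4.62
eef_pos: [0.4633, -0.2954, 0.0632]
tool_rot: [0.995, -0.099, -0.001, -0.0]
force: [0.2, -0.2, -0.3]
opening: 0.0513
gripper_force: 0.0
```

```bash
python3 -c "
from h import *
go([.4655,-.2938,.014],-11.4)
a=capture('scene');b=capture('top')
z=lambda i,x,y,w,h,W,H:cv2.resize(i[y:y+h,x:x+w],(W,H),interpolation=cv2.INTER_CUBIC)
cv2.imwrite('pics/m5.png',cv2.convertScaleAbs(np.hstack([z(b,415,200,60,75,400,500),z(a,190,235,76,95,400,500)]),alpha=1.8,beta=20))
"
```

```text
t 4.625 eef [ 0.4633 -0.2954  0.0632] yaw -11.39 open 0.05133946331073556 move [ 0.01  -0.01   0.246] roll 0.0
```

View pics/m5.png

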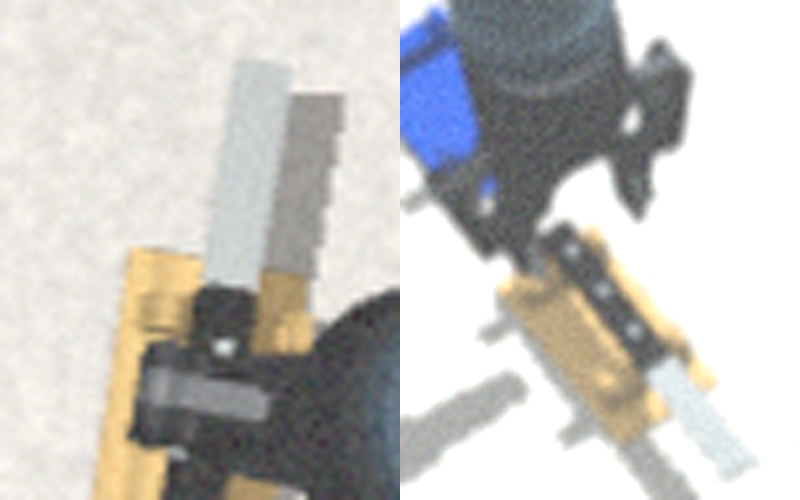

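The reading works (0.051, fingers visibly apart at scene crop (530,270) and (640,215), over the handle). I'll descend and close in stages.

Emit:
{"api": "apply_moves", "payload": {
  "steps": [0.01,-0.01,0.15,0,0.6,0.01,-0.01,0.246,0,0.6,0.01,-0.01,0.246,0,0.6,0.01,-0.01,0.246,0,0.3,0.01,-0.01,0.246,0,0.3]
}}

```text
time: 5.35
eef_pos: [0.467, -0.295, 0.0159]
tool_rot: [0.995, -0.099, 0.001, 0.001]
force: [1.0, -0.1, 0.2]
opening: 0.0255
gripper_force: 0.0
```

Emit:
{"api": "apply_moves", "payload": {
  "steps": [0,0,0,0,0.15]
}}

```text
time: 5.48
eef_pos: [0.4667, -0.2948, 0.0156]
tool_rot: [0.995, -0.099, 0.001, 0.0]
force: [0.0, -0.1, -0.1]
opening: 0.0129
gripper_force: 0.0
```

Emit:
{"api": "apply_moves", "payload": {
  "steps": [0,0,0,0,0.1]
}}

```text
time: 5.6
eef_pos: [0.4664, -0.2946, 0.0152]
tool_rot: [0.995, -0.099, 0.0, 0.0]
force: [0.5, 0.2, 0.4]
opening: 0.0087
gripper_force: 0.0
```

```bash
cat > ov.py <<'E'
from h import *
import sys
def crop(c,cx,cy,w=80,h=60,k=5):
    i=capture(c); x,y=int(cx-w/2),int(cy-h/2)
    m=cv2.convertScaleAbs(cv2.resize(i[y:y+h,x:x+w],(w*k,h*k),interpolation=cv2.INTER_CUBIC),alpha=1.8,beta=20)
    s=env.read_state();R=Ro.from_quat(s['tool_rot']).as_matrix();e=s['eef_pos']
    for q,col in(([0,0,0],(0,0,255)),([0,0,-.05],(0,255,0)),([0,0,-.1],(255,0,255))):
        u=((proj(c,e+R@np.array(q))-[x,y]+.5)*k).astype(int); cv2.drawMarker(m,tuple(map(int,u)),col,0,12,1)
    return m
E
python3 -c "
from ov import *
np.save('A.npy',np.hstack([crop('top',446,262),crop('scene',230,285)]))"
```

Emit:
{"api": "apply_moves", "payload": {
  "steps": [0,0,-0.3,0,0,0,0,-0.3,0,0,0,0,-0.3,0,0]
}}

```text
time: 6.08
eef_pos: [0.4664, -0.2945, 0.075]
tool_rot: [0.995, -0.099, 0.0, 0.0]
force: [0.1, 0.7, -0.3]
opening: 0.0001
gripper_force: 0.0
```

```bash
python3 -c "
from ov import *
print(env.read_state()['eef_pos'],env.read_state()['opening'])
cv2.imwrite('pics/m6.png',np.vstack([np.load('A.npy'),np.hstack([crop('top',446,262),crop('scene',230,285)])]))"
```

```text
[ 0.46639042 -0.29451139  0.07500773] 0.00011669573709818286
```

View pics/m6.png

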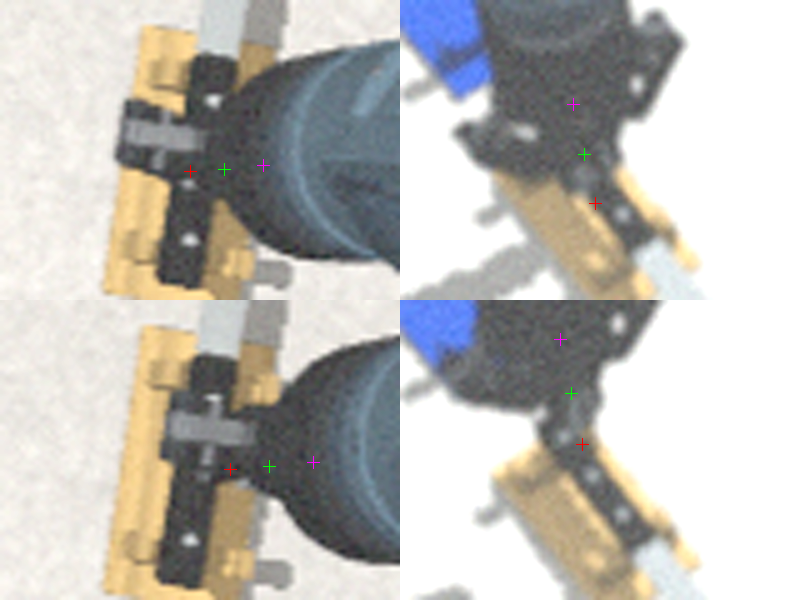

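Both views put the visible fingertips about 20 to 25 mm higher than the reported TCP. In the lower-right crop the tip is at about (585,425), against the red projection at (582,443). That explains the fingers shutting above the handle. I'll measure the offset by touching the handle's top (known and triangulated at about 39–40 mm) with shut fingers.

Emit:
{"api": "apply_moves", "payload": {
  "steps": [0,0,0.25,0,0,0,0,0.305,0,0,0,0,0.31,0,0,0,0,0.32,0,0]
}}

```text
time: 6.68
eef_pos: [0.4634, -0.2924, 0.0135]
tool_rot: [0.995, -0.099, -0.002, -0.001]
force: [-13.9, 9.5, 44.8]
opening: 0.0005
gripper_force: 21.7
```

Emit:
{"api": "apply_moves", "payload": {
  "steps": [0,0,0.01,0,0,0,0,0.015,0,0]
}}

```text
time: 6.92
eef_pos: [0.4635, -0.2925, 0.0134]
tool_rot: [0.995, -0.099, -0.002, -0.0]
force: [-19.5, 13.2, 59.0]
opening: 0.0002
gripper_force: 29.7
```

Emit:
{"api": "apply_moves", "payload": {
  "steps": [0,0,0.01,0,0,0,0,0.015,0,0]
}}

```text
time: 7.18
eef_pos: [0.4635, -0.2926, 0.0132]
tool_rot: [0.995, -0.099, -0.001, 0.0]
force: [-25.6, 17.9, 80.5]
opening: 0.0002
gripper_force: 40.5
```

Contact at a reported z of 0.0135, so the fingertips really sit about 26 mm above the reported TCP. I'll back off, open, and grasp with that correction.

Emit:
{"api": "apply_moves", "payload": {
  "steps": [0,0,-0.1,0,0,0,0,-0.25,0,0.6,0,0,-0.25,0,0.6,0,0,-0.25,0,0.6,0,0,-0.25,0,0.6]
}}

```text
time: 7.8
eef_pos: [0.465, -0.2934, 0.0533]
tool_rot: [0.995, -0.099, -0.001, -0.001]
force: [-0.4, -1.0, -0.6]
opening: 0.0512
gripper_force: 0.0
```

```bash
python3 -c "
from h import *
go([.4655,-.2938,-.011],-11.4); print(env.read_state()['force'])
capture('top');capture('scene')
for c in('top','scene'): print(c,[(np.round(r['box'],1).tolist(),round(r['conf'],2)) for r in nets.find_in(c,'blade')][:2])
"
```

```text
t 7.8 eef [ 0.465  -0.2934  0.0533] yaw -11.39 open 0.051225968331913944 move [0.004 0.002 0.321] roll 0.0
[-0.36938469 -0.96126953 -0.5943071 ]
top [([438.5, 209.4, 454.7, 290.8], 0.8)]
scene [([218.9, 275.6, 259.8, 327.0], 0.57)]
```

Emit:
{"api": "apply_moves", "payload": {
  "steps": [0,0,0.2,0,0.6,0,0,0.3,0,0.6,0,0,0.325,0,0.6,0,0,0.325,0,0.4]
}}

```text
time: 8.5
eef_pos: [0.4662, -0.2944, -0.0101]
tool_rot: [0.995, -0.099, -0.0, 0.0]
force: [-0.9, -0.2, -0.9]
opening: 0.0349
gripper_force: 0.0
```

Emit:
{"api": "apply_moves", "payload": {
  "steps": [0,0,0,0,0,0,0,0,0,0,0,0,0,0,0,0,0,0,0,0]
}}

```text
time: 9.0
eef_pos: [0.4671, -0.295, -0.0089]
tool_rot: [0.995, -0.099, 0.001, 0.001]
force: [-0.4, 0.5, 5.6]
opening: 0.0167
gripper_force: 78.9
```

Now it holds the handle (opening 16.7 mm, 79 N). Next: lift and swing across towards the case, turning to its yaw of about 5.2°.

Emit:
{"api": "apply_moves", "payload": {
  "steps": [0,0,-0.1,0,0,0,0,-0.3,0,0,0,0,-0.4,0,0,-0.2,-0.25,-0.4,-0.1,0,-0.4,-0.5,-0.4,-0.2,0,-0.5,-0.75,-0.4,-0.3,0,-0.6,-1,-0.4,-0.369,0,-0.6,-1,-0.4,-0.369,0],
  "newtons": 115
}}

```text
time: 10.0
eef_pos: [0.3856, -0.0714, 0.0694]
tool_rot: [0.999, 0.048, -0.001, -0.001]
force: [-0.3, -1.0, -2.4]
opening: 0.0159
gripper_force: 112.8
```

```bash
python3 -c "
from h import *
go([.3837,.0353,.071],5.2); s=env.read_state();print(s['force'],s['gripper_force'])
"
```

```text
t 10.0 eef [ 0.3856 -0.0714  0.0694] yaw 5.52 open 0.01589067001055144 move [ 0.042 -0.532 -0.007] roll 0.007
[-0.26887746 -1.04135177 -2.39724974] 112.75555372238159
```

Emit:
{"api": "apply_moves", "payload": {
  "steps": [0.04,-0.3,0,0,0,0.04,-0.53,0,0,0,0.04,-0.53,0.2,0,0,0.04,-0.53,0.345,0,0,0.04,-0.53,0.345,0,0]
}}

```text
time: 10.62
eef_pos: [0.3846, 0.0313, -0.0006]
tool_rot: [0.999, 0.045, -0.002, 0.0]
force: [-0.1, -0.5, -0.5]
opening: 0.0157
gripper_force: 113.0
```

```bash
python3 -c "
from h import *
go([.3837,.0353,.0005],5.2); s=env.read_state();print(s['force'],s['gripper_force'])
import numpy as np
ms=[]
for c,(cx,cy) in dict(top=(282,245),scene=(318,220)).items():
    i=capture(c);cv2.imwrite('pics/x_%s.png'%c,i); p=proj(c,[.5057,.0464,.042]);print(c,'expected tip',p)
    x,y=int(cx-40),int(cy-30); m=cv2.convertScaleAbs(cv2.resize(i[y:y+60,x:x+80],(400,300),interpolation=cv2.INTER_CUBIC),alpha=1.5)
    cv2.drawMarker(m,tuple(map(int,((p-[x,y]+.5)*5))),(0,0,255),0,9,1); ms.append(m)
    print([(np.round(r['box'],1).tolist(),round(r['conf'],2)) for r in nets.find_in(c,'blade')][:2])
cv2.imwrite('pics/m7.png',np.hstack(ms))
"
```

```text
t 10.625 eef [ 0.3846  0.0313 -0.0006] yaw 5.17 open 0.01565577772024839 move [-0.003 -0.02  -0.006] roll -0.001
[-0.14160089 -0.52430303 -0.51640402] 113.0049455165863
top expected tip [286.06804666 247.72096522]
[([286.9, 247.1, 295.2, 282.4], 0.65)]
scene expected tip [322.44840278 222.51396651]
[([290.2, 202.2, 326.2, 228.2], 0.69)]
```

View pics/m7.png

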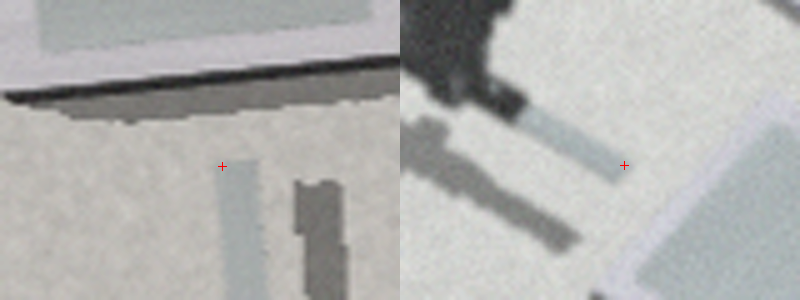

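The tip is visible free in front of the case, at top (289,247) and scene (322,224).

```bash
python3 -c "
from h import *
x,e=tri(('top',242+237/5-.4,215+162/5-.4),('scene',278+223.5/5-.4,190+174/5-.4)); print(x,e)
# slot front edge (lid lower front edge) heights check: lid front mid in same views
print('tip at z.042',at('top',242+237/5-.4,215+162/5-.4,.042), at('scene',278+223.5/5-.4,190+174/5-.4,.042))
b0=at('top',242+246/5-.4,215+300/5-.4,.042);print('blade yaw',np.degrees(np.arctan2(*(at('top',242+237/5-.4,215+162/5-.4,.042)-b0)[[1,0]])))
print(proj('top',[.5452,.0495,.046]))
"
```

```text
[0.50815638 0.04119207 0.03998833] 0.002393444913557665
tip at z.042 [0.5071976  0.04022021 0.042     ] [0.5099185  0.04095328 0.042     ]
blade yaw 3.7480568920408266
[284.51030656 228.91304484]
```

Emit:
{"api": "apply_moves", "payload": {
  "steps": [0.1,0,0,0,0,0.17,0,0,0,0,0.2,0,0,0,0,0.22,0,0,0,0,0.235,0,0,0,0,0.235,0,0,0,0]
}}

```text
time: 11.58
eef_pos: [0.4329, 0.036, 0.0007]
tool_rot: [0.999, 0.046, -0.0, 0.0]
force: [0.5, 0.7, -1.1]
opening: 0.0158
gripper_force: 113.0
```

```bash
python3 -c "
from h import *
go([.3837,.0353,.0005],5.2); s=env.read_state();print(s['force'],s['ft_torque'])
i=capture('top');capture('scene')
x,y=242,195
cv2.imwrite('pics/m8.png',cv2.convertScaleAbs(cv2.resize(i[y:y+75,x:x+100],(800,600),interpolation=cv2.INTER_CUBIC),alpha=1.5))
for c in('top','scene'): print(c,[(np.round(r['box'],1).tolist(),round(r['conf'],2)) for r in nets.find_in(c,'blade')][:2])
"
```

```text
t 11.575 eef [0.4329 0.036  0.0007] yaw 5.22 open 0.015828529920271367 move [-0.245 -0.019  0.001] roll 0.001
[ 0.5004731   0.67928549 -1.07442102] [ 0.03497155  0.0374227  -0.05234654]
top [([283.5, 230.3, 292.3, 248.3], 0.7), ([235.4, 164.3, 327.2, 234.6], 0.18)]
scene [([303.2, 211.0, 335.6, 231.6], 0.57), ([284.5, 328.1, 300.8, 343.9], 0.28)]
```

The blade's visible part now ends at the lid's front edge (top row 230) and there is no contact force, so the tip is about 9–10 mm into the slot. Now levering along the hinge arc.

Emit:
{"api": "apply_moves", "payload": {
  "steps": [0.003,0,-0.07,0,0,0.019,0,-0.158,0,0,0.047,0,-0.244,0,0,0.088,0,-0.324,0,0,0.141,0,-0.397,0,0,0.204,0,-0.461,0,0,0.204,0,-0.461,0,0]
}}

```text
time: 12.65
eef_pos: [0.4749, 0.0397, 0.0936]
tool_rot: [0.999, 0.046, 0.001, 0.0]
force: [0.5, -0.2, -1.4]
opening: 0.0152
gripper_force: 113.0
```

```bash
python3 -c "
from h import *
s=env.read_state();print(s['eef_pos'],s['force'],s['ft_torque'],s['opening'])
for c in('top','scene'):
  capture(c)
  for t in('blade','lid','bar'): print(c,t,[(np.round(r['box'],1).tolist(),round(r['conf'],2)) for r in nets.find_in(c,t)][:2])
h=np.array([.5452+.1295,.0495+.0118,.046]);d=np.array([.996,.0906,0]);w=np.array([-.0906,.996,0])
for c in('top','scene'):
  for th in(0.5,.7,.85,1.): print(c,th,[proj(c,h-.13*np.cos(th)*d+.13*np.sin(th)*np.array([0,0,1])+k*.09*w).round() for k in(1,-1)])
"
```

```text
[0.47490203 0.039698   0.09360294] [ 0.52656434 -0.17824496 -1.36259369] [-0.010499   -0.02976259  0.11545068] 0.015237874981915044
top blade []
top lid [([232.2, 161.8, 327.8, 197.6], 0.79)]
top bar []
scene blade [([315.4, 196.9, 349.3, 220.6], 0.69)]
scene lid [([327.6, 196.0, 391.3, 269.9], 0.64)]
scene bar []
top 0.5 [array([236., 222.]), array([327., 213.])]
top 0.7 [array([234., 213.]), array([327., 204.])]
top 0.85 [array([232., 205.]), array([326., 196.])]
top 1.0 [array([230., 196.]), array([326., 187.])]
scene 0.5 [array([357., 198.]), array([320., 239.])]
scene 0.7 [array([362., 195.]), array([324., 237.])]
scene 0.85 [array([366., 194.]), array([328., 236.])]
scene 1.0 [array([371., 194.]), array([333., 236.])]
```

The lid is at about 0.85 rad by both boxes. Continuing to about 1.75 rad.

Emit:
{"api": "apply_moves", "payload": {
  "steps": [0.072,0,-0.054,0,0,0.151,0,-0.097,0,0,0.235,0,-0.127,0,0,0.324,0,-0.145,0,0,0.413,0,-0.149,0,0,0.5,0,-0.139,0,0,0.51,0,-0.139,0,0,0.51,0,-0.139,0,0]
}}

```text
time: 14.05
eef_pos: [0.5749, 0.0489, 0.1206]
tool_rot: [0.999, 0.046, -0.0, 0.0]
force: [-0.5, 0.1, -0.4]
opening: 0.0159
gripper_force: 113.4
```

```bash
python3 -c "
from h import *
s=env.read_state();print(s['eef_pos'],s['force'],s['ft_torque'],s['opening'])
for c in('top','scene'):
  capture(c)
  for t in('blade','lid','bar','disc'): print(c,t,[(np.round(r['box'],1).tolist(),round(r['conf'],2)) for r in nets.find_in(c,t)][:2])
h=np.array([.5452+.1295,.0495+.0118,.046]);d=np.array([.996,.0906,0]);w=np.array([-.0906,.996,0])
for c in('top','scene'):
  for th in(1.4,1.6,1.75): print(c,th,[proj(c,h-.13*np.cos(th)*d+.13*np.sin(th)*np.array([0,0,1])+k*.09*w).round() for k in(1,-1)])
"
```

```text
[0.57485319 0.04891825 0.12055385] [-0.50388957  0.14502526 -0.42569078] [ 0.00693539 -0.00782111 -0.03156434] 0.01585574741541021
top blade [([294.3, 132.0, 326.7, 232.8], 0.35)]
top lid [([308.2, 130.4, 319.5, 164.9], 0.69)]
top bar []
top disc []
scene blade [([325.7, 198.3, 382.2, 234.4], 0.75)]
scene lid [([355.6, 211.8, 403.2, 269.0], 0.87)]
scene bar [([333.3, 242.3, 354.4, 257.3], 0.62), ([317.8, 307.3, 370.1, 360.8], 0.19)]
scene disc [([329.4, 198.4, 385.8, 234.1], 0.56), ([355.0, 223.2, 366.1, 233.2], 0.47)]
top 1.4 [array([226., 168.]), array([324., 160.])]
top 1.6 [array([225., 154.]), array([322., 146.])]
top 1.75 [array([225., 144.]), array([321., 136.])]
scene 1.4 [array([386., 198.]), array([349., 241.])]
scene 1.6 [array([394., 202.]), array([357., 245.])]
scene 1.75 [array([400., 206.]), array([363., 250.])]
```

The lid stands at about 1.7 rad by the boxes. Backing off and carrying the blade back to its rest.

Emit:
{"api": "apply_moves", "payload": {
  "steps": [-0.25,0,0,0,0,-0.5,0,0,0,0,-0.69,0.1,0,0,0,-0.69,0.4,0,0.1,0,-0.69,0.7,0,0.25,0,-0.69,1,0,0.369,0,-0.69,1,0,0.369,0,-0.69,1,0,0.369,0]
}}

```text
time: 15.55
eef_pos: [0.4557, -0.1625, 0.1207]
tool_rot: [0.995, -0.099, -0.0, -0.0]
force: [1.2, 0.4, -1.2]
opening: 0.0156
gripper_force: 113.5
```

```bash
python3 -c "
from h import *
go([.4668,-.2947,.02],-11.4);print(env.read_state()['opening'])
for c in('top','scene'):
  capture(c)
  for t in('lid',): print(c,t,[(np.round(r['box'],1).tolist(),round(r['conf'],2)) for r in nets.find_in(c,t)][:2])
"
```

```text
t 15.55 eef [ 0.4557 -0.1625  0.1207] yaw -11.41 open 0.015620199693514615 move [0.185 0.637 0.503] roll -0.0
0.015620199693514615
top lid [([224.9, 132.3, 319.6, 170.6], 0.88)]
scene lid [([355.0, 207.2, 404.5, 271.1], 0.83)]
```

Emit:
{"api": "apply_moves", "payload": {
  "steps": [0.1,0.3,0,0,0,0.185,0.6,0,0,0,0.185,0.637,0.2,0,0,0.185,0.637,0.4,0,0,0.185,0.637,0.5,0,0,0.185,0.637,0.5,0,0]
}}

```text
time: 16.5
eef_pos: [0.4659, -0.2926, 0.0191]
tool_rot: [0.995, -0.098, -0.002, -0.001]
force: [0.5, 0.2, -1.0]
opening: 0.0153
gripper_force: 113.5
```

```bash
python3 -c "
from h import *
go([.4668,-.2947,-.008],-11.4)
b=[]
for c in('top','scene'):
  capture(c)
  for r in nets.cut_out(c,'blade')[:1]: print(c,r['conf'],np.round(r['box'],1),np.round(cv2.boxPoints(cv2.minAreaRect(cv2.findNonZero(r['mask'].astype(np.uint8)))),1).tolist())
  print('exp tip',proj(c,[.5872,-.3172,.033+.029]))
"
```

```text
t 16.5 eef [ 0.4659 -0.2926  0.0191] yaw -11.29 open 0.015300717899074816 move [0.007 0.009 0.135] roll 0.002
top 0.63 [443.  207.6 460.6 292.8] [[440.79998779296875, 289.1000061035156], [454.5, 206.89999389648438], [464.8999938964844, 208.60000610351562], [451.20001220703125, 290.8999938964844]]
exp tip [459.01670617 207.59320724]
exp tip [252.75521632 318.58916206]
```

The tip matches its expected pixel (459.7,207.7 against 459.0,207.6). Lowering and releasing.

Emit:
{"api": "apply_moves", "payload": {
  "steps": [0.005,0.008,0.08,0,0,0.005,0.008,0.12,0,0,0.005,0.008,0.138,0,0,0.005,0.008,0.14,0,0,0.005,0.008,0.14,0,0]
}}

```text
time: 17.32
eef_pos: [0.468, -0.2968, -0.0071]
tool_rot: [0.995, -0.099, 0.0, 0.0]
force: [0.3, -0.9, -1.7]
opening: 0.0155
gripper_force: 113.5
```

Emit:
{"api": "apply_moves", "payload": {
  "steps": [0,0,0,0,0.3,0,0,0,0,0.6,0,0,0,0,0.6,0,0,0,0,0.6,0,0,-0.15,0,0.6,0,0,-0.4,0,0.6,0,0,-0.6,0,0.6,0,0,-0.6,0,0.6]
}}

```text
time: 18.32
eef_pos: [0.4704, -0.2987, 0.1166]
tool_rot: [0.995, -0.099, 0.003, 0.002]
force: [0.0, -0.1, -0.7]
opening: 0.0512
gripper_force: 0.0
```

```bash
python3 -c "
from h import *
s=env.read_state();print(s['eef_pos'],s['opening'])
for c in('top','scene'):
  i=capture(c);cv2.imwrite('pics/y_%s.png'%c,i)
  for t in('blade','bar','disc','plate'):
   for r in nets.cut_out(c,t)[:2]: print(c,t,round(r['conf'],2),np.round(r['box'],1),np.round(cv2.boxPoints(cv2.minAreaRect(cv2.findNonZero(r['mask'].astype(np.uint8)))),1).tolist())
a,b=cv2.imread('pics/y_top.png'),cv2.imread('pics/y_scene.png')
z=lambda i,x,y,w,h,W,H:cv2.resize(i[y:y+h,x:x+w],(W,H),interpolation=cv2.INTER_CUBIC)
m=np.vstack([np.hstack([z(a,235,160,90,75,400,300),z(b,310,190,90,75,400,300)]),np.hstack([z(a,410,195,90,105,400,300),z(b,200,265,80,75,400,300)])])
cv2.imwrite('pics/m9.png',cv2.convertScaleAbs(m,alpha=1.4))
"
```

```text
[ 0.47044667 -0.29873171  0.1166462 ] 0.05116044893384547
top blade 0.87 [440.9 209.1 459.6 288.2] [[438.6000061035156, 287.5], [450.0, 207.6999969482422], [461.0, 209.3000030517578], [449.6000061035156, 289.1000061035156]]
top bar 0.69 [291.7 187.4 304.6 215.7] [[292.0, 189.0], [303.0, 189.0], [303.0, 212.0], [292.0, 212.0]]
top disc 0.53 [220.8 112.  243.2 139.7] [[220.0, 114.0], [244.0, 114.0], [244.0, 139.0], [220.0, 139.0]]
top disc 0.46 [251.2 200.2 262.5 211. ] [[247.0, 199.0], [260.0, 199.0], [260.0, 212.0], [247.0, 212.0]]
top plate 0.61 [143.7 230.  205.8 285.8] [[144.3000030517578, 284.1000061035156], [147.8000030517578, 227.8000030517578], [205.3000030517578, 231.39999389648438], [201.8000030517578, 287.70001220703125]]
scene blade 0.72 [215.1 277.5 256.3 330. ] [[213.5, 281.5], [219.60000610351562, 276.70001220703125], [255.89999389648438, 322.8999938964844], [249.8000030517578, 327.70001220703125]]
scene bar 0.53 [338.  243.6 356.2 256.4] [[334.6000061035156, 248.10000610351562], [339.5, 240.6999969482422], [353.6000061035156, 250.10000610351562], [348.70001220703125, 257.5]]
scene disc 0.41 [357.9 224.5 365.9 236.9] [[358.0, 223.0], [367.0, 223.0], [367.0, 232.0], [358.0, 232.0]]
scene plate 0.69 [340.8 161.2 394.2 205. ] [[341.8999938964844, 181.5], [361.5, 154.6999969482422], [396.3999938964844, 180.10000610351562], [376.79998779296875, 206.89999389648438]]
scene plate 0.21 [380.9 271.5 420.3 303.2] [[378.8999938964844, 289.3999938964844], [387.8999938964844, 267.8999938964844], [419.20001220703125, 281.0], [410.20001220703125, 302.3999938964844]]
```

View pics/m9.png

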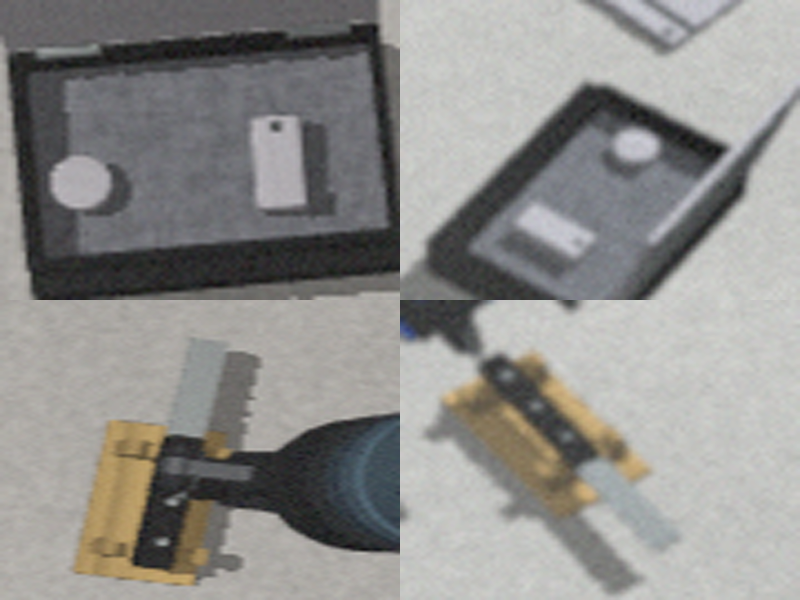

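The top crops show the open case with the bar (centre about top (297,200)) and the disc (about (253,205)). The blade lies on both saddles again and the lid stands up. Locating the bar.

```bash
python3 -c "
from h import *
T=lambda x,y:(235+(x+.5)/4.444-.5,160+(y+.5)/4-.5)
S=lambda x,y:(310+(x-400+.5)/4.444-.5,190+(y+.5)/4-.5)
print(tri(('top',*T(279,163)),('scene',*S(555,230))))
c=at('top',*T(279,163),.040);a=at('top',*T(281.5,208.5),.04);b=at('top',*T(276,117),.04);print(c,np.degrees(np.arctan2(*(b-a)[[1,0]])),np.linalg.norm(b-a))
L=[np.mean([at('top',x,y,.01) for x,y in((144.3,284.1),(147.8,227.8),(205.3,231.4),(201.8,287.7))],0)];print('plate',L)
go([c[0],c[1],.1166],4)
"
```

```text
(array([0.60786637, 0.02322633, 0.03896595]), np.float64(0.001963373140890083))
[0.60701804 0.02246696 0.04      ] 2.9974274866193618 0.04946830182074508
plate [array([0.48740058, 0.28875059, 0.01      ])]
t 18.825 eef [ 0.4675 -0.2964  0.112 ] yaw -11.39 open 0.05139323640081925 move [ 0.369 -1.701 -0.022] roll -0.342
```

Emit:
{"api": "apply_moves", "payload": {
  "steps": [0.1,-0.3,0,-0.15,0.6,0.15,-0.6,0,-0.32,0.6,0.2,-0.9,0,-0.32,0.6,0.2,-1,0,-0.32,0.6,0.2,-1,0,-0.32,0.6]
}}

```text
time: 19.45
eef_pos: [0.5465, -0.1075, 0.1126]
tool_rot: [1.0, 0.027, -0.0, 0.0]
force: [0.2, -0.8, 0.2]
opening: 0.0508
gripper_force: 0.0
```

```bash
python3 -c "
from h import *
go([.6062,.0227,.03],3)"
```

```text
t 19.45 eef [ 0.5465 -0.1075  0.1126] yaw 3.15 open 0.05078533782039367 move [ 0.334 -0.634  0.412] roll 0.003
```

Emit:
{"api": "apply_moves", "payload": {
  "steps": [0.15,-0.3,0,0.003,0.6,0.334,-0.6,0,0.003,0.6,0.334,-0.634,0,0.003,0.6,0.334,-0.634,0.2,0.003,0.6,0.334,-0.634,0.4,0.003,0.6,0.334,-0.634,0.5,0.003,0.6,0.334,-0.634,0.535,0.003,0.6,0.334,-0.634,0.535,0.003,0.6]
}}

```text
time: 20.45
eef_pos: [0.6064, 0.0203, 0.0059]
tool_rot: [1.0, 0.024, -0.0, 0.0]
force: [-0.2, 0.2, 0.3]
opening: 0.0513
gripper_force: 0.0
```

```bash
python3 -c "
from h import *
go([.6062,.0227,.003],3);s=env.read_state();print(s['force'])"
```

```text
t 20.45 eef [0.6064 0.0203 0.0059] yaw 2.79 open 0.05128704942611455 move [-0.001 -0.012  0.014] roll -0.005
[-0.24797303  0.21298682  0.30712194]
```

Emit:
{"api": "apply_moves", "payload": {
  "steps": [0,-0.012,0.015,0,0.4,0,-0.012,0.015,0,0,0,-0.012,0.015,0,0,0,-0.012,0.015,0,0,0,-0.012,0.015,0,0],
  "newtons": 60
}}

```text
time: 21.08
eef_pos: [0.6075, 0.024, 0.0039]
tool_rot: [1.0, 0.025, 0.001, 0.0]
force: [-1.3, 0.4, 5.4]
opening: 0.0222
gripper_force: 61.1
```

Bar gripped. Lifting clear and carrying it to the plate.

Emit:
{"api": "apply_moves", "payload": {
  "steps": [0,0,-0.1,0,0,0,0,-0.3,0,0,0,0,-0.45,0,0,-0.15,-0.3,-0.45,0,0,-0.3,-0.6,-0.45,0,0,-0.45,-0.9,-0.45,0,0,-0.53,-1,-0.45,0,0,-0.53,-1,-0.45,0,0]
}}

```text
time: 22.08
eef_pos: [0.5003, 0.1471, 0.0926]
tool_rot: [0.997, 0.067, -0.003, -0.023]
force: [0.3, 0.8, 0.4]
opening: 0.0222
gripper_force: 60.5
```

```bash
python3 -c "
from h import *
go([.4872,.2876,-.0105],3);s=env.read_state();print(s['force'],s['opening'])
for c in('top','scene'):
  capture(c)
  for t in('bar','plate'): print(c,t,[(np.round(r['box'],1).tolist(),round(r['conf'],2)) for r in nets.find_in(c,t)][:2])"
```

```text
t 22.075 eef [0.5003 0.1471 0.0926] yaw 7.71 open 0.022196616747130162 move [ 0.031 -0.68   0.548] roll 0.105
[0.33939386 0.81522658 0.3746159 ] 0.022196616747130162
top bar []
top plate []
scene bar [([346.9, 184.3, 356.1, 192.5], 0.5), ([316.5, 202.7, 403.9, 280.8], 0.33)]
scene plate [([286.8, 327.7, 300.8, 347.7], 0.4)]
```

The tool lags and is tilted; checking the joints.

Emit:
{"api": "apply_moves", "payload": {
  "steps": [0,0,0,0,0,0,0,0,0,0]
}}

```text
time: 22.62
eef_pos: [0.5019, 0.1464, 0.0928]
tool_rot: [0.998, 0.066, -0.002, -0.023]
force: [-0.1, -0.5, 0.4]
opening: 0.0219
gripper_force: 60.5
```

```bash
python3 -c "
from h import *
go([.4872,.2876,-.0105],3);s=env.read_state();print(s['force'],s['joint_pos'].round(3),s['dq'].round(3),s['tool_rot'])"
```

```text
t 22.625 eef [0.5019 0.1464 0.0928] yaw 7.62 open 0.02191455457670681 move [ 0.022 -0.684  0.549] roll 0.103
[-0.07947923 -0.5273195   0.39897813] [ 0.132  0.333 -0.284  0.955  0.047  3.141] [ 0.002 -0.    -0.004  0.001 -0.    -0.   ] [ 0.9975157   0.06642012 -0.00247041 -0.02333878]
```

Joint 6 is at its limit (3.14), so I'll turn the tool to about yaw 43° (the bar's heading on the plate is free) and go on from there.

Emit:
{"api": "apply_moves", "payload": {
  "steps": [0,0,0,-0.3,0,0,0,0,-0.6,0,0,0,0,-0.9,0,0,0,0,-0.9,0,0,0,0,-0.9,0]
}}

```text
time: 23.25
eef_pos: [0.5017, 0.1465, 0.0928]
tool_rot: [0.913, 0.407, 0.006, -0.023]
force: [-0.7, 0.6, -0.9]
opening: 0.0218
gripper_force: 60.4
```

```bash
python3 -c "
from h import *
go([.4872,.2876,.0925],43);s=env.read_state();print(s['force'],s['joint_pos'].round(3),s['tool_rot'])"
```

```text
t 23.25 eef [0.5017 0.1465 0.0928] yaw 48.0 open 0.02181341358804292 move [ 0.476 -0.525  0.035] roll 0.111
[-0.73827266  0.57600967 -0.91825714] [ 0.132  0.333 -0.285  0.955  0.047  2.435] [ 0.91316911  0.40690376  0.0057097  -0.02277951]
```

Emit:
{"api": "apply_moves", "payload": {
  "steps": [0.16,-0.17,0.01,0,0,0.32,-0.35,0.02,0,0,0.476,-0.525,0.035,0,0,0.476,-0.525,0.035,0,0,0.476,-0.525,0.035,0,0]
}}

```text
time: 23.88
eef_pos: [0.4867, 0.2874, 0.0923]
tool_rot: [0.913, 0.407, 0.005, -0.022]
force: [-0.3, -0.4, 0.2]
opening: 0.0218
gripper_force: 60.5
```

```bash
python3 -c "
from h import *
go([.4872,.2876,-.0085],48);s=env.read_state();print(s['joint_pos'].round(3),Ro.from_quat(s['tool_rot']).as_matrix().round(3).tolist())
for c in('top','scene'):
  capture(c)
  for t in('bar','plate'): print(c,t,[(np.round(r['box'],1).tolist(),round(r['conf'],2)) for r in nets.find_in(c,t)][:2])"
```

```text
t 23.875 eef [0.4867 0.2874 0.0923] yaw 48.05 open 0.02184439533602257 move [-0.012  0.019  0.503] roll 0.001
[ 0.394  0.402 -0.182  0.977  0.045  2.697] [[0.668, 0.744, -0.008], [0.743, -0.667, 0.045], [0.028, -0.037, -0.999]]
top bar [([161.3, 251.5, 175.2, 269.2], 0.6)]
top plate [([146.6, 230.1, 205.4, 286.3], 0.76)]
scene bar [([362.8, 153.5, 377.4, 163.1], 0.49), ([215.5, 279.3, 256.8, 330.3], 0.35)]
scene plate [([341.8, 160.2, 395.7, 202.6], 0.76)]
```

Emit:
{"api": "apply_moves", "payload": {
  "steps": [-0.012,0.019,0.2,0,0,-0.012,0.019,0.4,0,0,-0.012,0.019,0.48,0,0,-0.012,0.019,0.495,0,0,-0.012,0.019,0.503,0,0,-0.012,0.019,0.503,0,0]
}}

```text
time: 24.92
eef_pos: [0.4885, 0.2886, -0.0069]
tool_rot: [0.913, 0.408, 0.007, -0.023]
force: [-0.4, -0.6, -0.9]
opening: 0.0227
gripper_force: 60.5
```

```bash
python3 -c "
from h import *
go([.4872,.2876,-.0105],48);s=env.read_state();print(s['force'])"
```

```text
t 24.925 eef [ 0.4885  0.2886 -0.0069] yaw 48.11 open 0.02265172209728649 move [-0.009 -0.001  0.018] roll 0.003
[-0.38516291 -0.57024291 -0.85364474]
```

Not touching yet; down in 1 mm steps until contact.

Emit:
{"api": "apply_moves", "payload": {
  "steps": [0,0,0.005,0,0,0,0,0.01,0,0,0,0,0.01,0,0]
}}

```text
time: 25.3
eef_pos: [0.488, 0.2886, -0.0093]
tool_rot: [0.913, 0.408, 0.007, -0.023]
force: [1.1, 1.0, 4.4]
opening: 0.0222
gripper_force: 61.1
```

Contact (4.4 N). Releasing and rising.

Emit:
{"api": "apply_moves", "payload": {
  "steps": [0,0,0,0,0.4,0,0,0,0,0.6,0,0,0,0,0.6,0,0,0,0,0.6,0,0,-0.2,0,0.6,0,0,-0.5,0,0.6,-0.2,0,-0.7,0,0.6,-0.4,0,-0.8,0,0.6,-0.4,0.3,-0.8,0,0.6,-0.4,0.5,-0.8,0,0.6,-0.4,0.5,-0.8,0,0.6]
}}

```text
time: 26.68
eef_pos: [0.5116, 0.1528, 0.1435]
tool_rot: [0.914, 0.406, 0.006, -0.022]
force: [-1.1, 0.9, -0.6]
opening: 0.0512
gripper_force: 0.0
```

```bash
python3 -c "
from h import *
s=env.read_state();print(s['time'],s['eef_pos'],s['force'])
B={}
for c in('top','scene'):
  capture(c)
  for t in('bar','plate','lid','blade','disc','rest'):
   for r in nets.cut_out(c,t)[:1]:
    M=cv2.moments(r['mask'].astype(np.uint8)); B[c,t]=(M['m10']/M['m00'],M['m01']/M['m00']); print(c,t,round(r['conf'],2),np.round(r['box'],1),np.round(B[c,t],1),np.round(cv2.boxPoints(cv2.minAreaRect(cv2.findNonZero(r['mask'].astype(np.uint8)))),1).tolist())
if ('top','bar') in B: print(at('top',*B['top','bar'],.026))
if ('scene','bar') in B: print(at('scene',*B['scene','bar'],.022), tri(('top',*B['top','bar']),('scene',*B['scene','bar'])))
"
```

```text
26.675 [0.51157871 0.15281709 0.14347519] [-1.1396802   0.85893097 -0.62254738]
top lid 0.63 [223.4 132.9 323.2 170.9] [275.3 151.9] [[224.60000610351562, 139.1999969482422], [319.70001220703125, 130.60000610351562], [322.79998779296875, 164.6999969482422], [227.6999969482422, 173.3000030517578]]
top blade 0.58 [444.3 209.  461.2 288.9] [450.5 249.4] [[439.5, 287.29998779296875], [451.20001220703125, 207.3000030517578], [461.29998779296875, 208.8000030517578], [449.6000061035156, 288.79998779296875]]
top disc 0.43 [248.2 198.1 261.  213.6] [253.7 205.1] [[244.5, 204.5], [253.0, 196.0], [262.5, 205.5], [254.0, 214.0]]
top rest 0.72 [411.8 315.5 447.4 370.7] [427.1 342.2] [[409.3999938964844, 368.70001220703125], [416.5, 312.29998779296875], [445.6000061035156, 316.0], [438.6000061035156, 372.29998779296875]]
scene bar 0.71 [360.7 176.3 377.8 185. ] [369.3 178.8] [[360.6000061035156, 175.3000030517578], [376.79998779296875, 173.6999969482422], [377.6000061035156, 182.1999969482422], [361.5, 183.89999389648438]]
scene plate 0.84 [342.7 159.9 396.8 205. ] [370.9 181.9] [[341.799987792968
[... 560 characters left out ...]
 328.5]]
scene disc 0.72 [215.5 279.8 258.5 328.7] [235.8 303.4] [[214.0, 282.1000061035156], [220.6999969482422, 277.0], [256.6000061035156, 324.0], [249.89999389648438, 329.1000061035156]]
scene rest 0.89 [183.2 234.3 218.6 275.1] [199.1 255. ] [[178.5, 247.89999389648438], [195.0, 233.5], [220.1999969482422, 262.29998779296875], [203.8000030517578, 276.70001220703125]]Traceback (most recent call last):
  File "<string>", line 11, in <module>
    if ('scene','bar') in B: print(at('scene',*B['scene','bar'],.022), tri(('top',*B['top','bar']),('scene',*B['scene','bar'])))
                                                                                   ~^^^^^^^^^^^^^
KeyError: ('top', 'bar')
```

The bar sits within about 10 mm of the plate's centre, the blade is back on its rest, the lid is upright, the disc hasn't moved and the arm is clear. Handing in.

```bash
python3 -c "
from h import *
print(at('scene',369.3,180,.022)); print(env.finish_job())"
```

```text
[0.49445653 0.27978418 0.022     ]
the job is handed in; nothing more can be done
None
```

I handed the job in at about 27 s; the pass/fail result was not shown to me. By my last camera check, the lid is open to about 1.7 rad, the blade is on its rest, the bar is on the plate roughly 10 mm from its centre, and the disc is still in place.

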